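# Wind the pottery bench timer past its top mark and back to the soak time

### The job

Set the bell timer for the glaze soak: grip its winged knob, wind it clockwise until the pointer is past the blue top mark, then turn it back until the pointer stands at the red tab, within one minute mark, and let go. The movement is stiff and the timer stands loose on its wooden bat, so bear down on the knob firmly all the while you turn, with some 10 to 20 N and never more than 25 N, so that the timer neither swings round nor slides. Leave the red tab and the pottery alone.

Things in the scene. Friction and masses are not known exactly. Their poses are not given: they have to be found in the camera images.
- timer: Loose round bell timer: steel drum 96 mm across, white dial on top 34 mm above the bat, 76 mm tall with its knob, 0.4 kg, on a slippery plastic foot 68 mm across. Origin: underside centre, on the knob's axis; z up. 0 minutes lies on its -x side; minutes run clockwise from above, 0.09 rad each. A twist over 0.1 N m turns it on the bat unless it is pressed down with 10 N or more.
- timer_rim (a point): Point on the timer housing's rim at the 0 minute mark, 48 mm from the axis, 34 mm above the bat when standing. It shows whether the housing has swung round or slid.
- top_mark (a point): Point on the top mark, a long blue bar on the white dial at 20 minutes (1.8 rad), 38 mm from the axis, 34 mm above the bat. The other minutes have thin black ticks, longer every 5.
- knob_grip (a point): Middle of the winged knob, on the axis, 65 mm above the bat, where to grip. The wing is a black upright bar 44 mm long, 14 mm thick, 36 mm tall (40 to 76 mm above the bat) on a round skirt 48 mm across. x runs along the wing (pointer at the -x end, where its top has a white line), y across the thickness, z up. It does not give when pressed down.
- pointer_tip (a point): Tip of the knob's black pointer, 38 mm from the axis, 37 mm above the bat. To be set at tab_mark.
- tab_mark (a point): Inner point of the red tab (9 x 6 x 6 mm, on the dial's edge) that marks the time to set, 38 mm from the axis, 37 mm above the bat.
- knob (a joint): Angle of the knob against the dial in rad: 0 at the 0 minute mark, grows clockwise seen from above, top mark at 1.80, hard end stop at 2.05. Turning takes about 0.18 N m either way; it stays where it is left.
- tab (a joint): Angle of the red tab on the same scale as the knob, between 0.7 and 1.4. Stiff, not to be moved.
- bat: Round wooden throwing bat on which the timer stands, fixed to the bench, 200 mm across, 12 mm thick, level: its top is 12 mm above the bench. Origin: centre of its underside.
- leaf_dish: Loose bowed leaf of unglazed clay, 125 x 55 mm, about 20 mm high, on the black ware board (300 x 276 x 14 mm) to the left of the timer. Origin: centre of its underside. Leave alone.
- bisque_bowl: Loose unglazed bowl, 84 mm across, 40 mm high, to the right of the timer. Origin: centre of its underside. Leave alone.
- glaze_jar: Loose closed green glass jar with white cap, 64 mm across, 75 mm high, to the right of the timer. Origin: centre of its underside. Leave alone.
Mind the look-alikes: they are no part of the job. What is shaped like the timer but turquoise or yellow is not meant.

How it is judged:
By the outcome, as a careful person would: the job done as asked, in the order asked, and still so for the second after the job is handed in, with the robot touching nothing.
It also fails if it takes over 72 s, if anything falls off the work surface, if the arm or the gripper's body presses on something with over 40 N, if the wrist force passes 120 N, or if a joint passes its speed limit or range.

### The arm

A 6-joint arm with a two-finger parallel gripper is mounted at the origin on the work surface. World frame = base frame: x ahead of the robot, y to its left, z up, the work surface at z = 0. Lengths are in m, angles in rad, forces in N, time in s.
With the tool pointing down it reaches from about 0.275 to 0.825 m from the base axis. Payload 4.9 kg.
Tool frame: the origin (TCP) lies on the front face of the gripper's body, between the roots of the fingers; the fingertips stand 73 mm ahead of it and the grasp point (between the pads) lies 54 mm ahead of it; z points along the fingers, y is the line along which they close (so a half turn about z gives the same grasp; the last joint's range is limited). The gripper opens to 85 mm and grips with 20 to 120 N. Pads are 22 mm wide; open, the fingers measure 114 mm over their backs; the gripper's body (76 mm by 85 mm) begins 54 mm behind the grasp point. The pads swing forward as they close: fully open they stand 13 mm farther back than shut.
Start: joints at [-1.338, 0.326, -0.193, 1.052, 0, 1.437], TCP at [0.197, -0.513, 0.304] pointing down, gripper open.
Joint ranges: [-2.65, 2.65], [-0.97, 1.79], [-1.3, 1.35], [-1.93, 2.1], [-1.47, 1.37], [-3.14, 3.14]. Speed limits (rad/s): [2.57, 2.57, 3.14, 3.14, 3.14, 3.14].

### API

Orientations are given as [roll, pitch, yaw] about the fixed x, y, z axes, in that order (R = Rz(yaw) Ry(pitch) Rx(roll)).
In Python, from rig import manip gives the robot as it stands.
- The arm moves only by the tool drive_tool, never from a script. Its argument "deltas" is a list of rows, each a list of 7 numbers: the turn, a rotation vector about the world's x, y, z scaled (see below), then the shift along the world's x, y, z scaled (see below), then the opening in per cent of the stroke, from 0 (shut) to 100 (fully open). A call has 1 to 10 rows; each row shifts and turns the commanded pose from where the row before left it; what a row does not reach is not made up. The controller multiplies each number of a shift by 0.8 m and each number of a turn by 180 degrees. A row lasts 1/12 s, in which the tool goes at most 41.7 mm and 7.16 degrees, less where a joint would pass 70% of its speed; a pose out of reach is approached as far as the arm can. A call with a number of a shift or a turn outside -1 to 1 is refused whole. A call with a gripper value outside its range is refused whole. The fingers move at their own pace and stop on an object; "newtons" is the grip in N (left out, the last holds). Time passes only in rows, so rows that do not move let the fingers close. It gives the time, the measured TCP pose, the force, the opening and the grip force at its end, in the units of the state.
- manip.get_state(): the state, without advancing time (a new reading comes with each control period).
- manip.camera(name): name is "scene" or "side" or "wrist"; returns a dict with "image" (480x640x3 uint8, red, green, blue), "fov_y" (degrees; the focal length in pixels is half the picture's height over the tangent of half this angle, whatever the lens; pixels are square), "cx", "cy" (the principal point, pixels), "world_from_camera" (4x4, takes a point from camera to world coordinates); the wrist camera has in their place "tool_from_camera" (4x4, takes a point from camera to tool coordinates, whose origin is the TCP and whose axes are the flange's). Camera axes: x right, y down, z forward; pixel columns grow to the right and rows downward; lengths in m; the calibration is good to about 2 mm. A picture is of the moment at which its call begins: read the wrist's pose just before it. There is no depth.
- manip.hand_in(): hands the job in; it is judged then, once.
Trained networks look in a picture, given as the dict that the camera call returned (one of the last four; its "shot" number tells which), for a name from the list of things; names that differ only in an ending like _2 or _b are one class to them, and where a whole thing is asked for, a point or a joint stands for the part that bears it (a point fixed in the world has none). Each returns a list of dicts, best first, with "score" (0 to 1); they miss things now and then, are a little off and sometimes report something else, mostly with a low value. They report only what shows in the picture. A call takes as long as a camera call. They do not tell look-alikes from the thing itself.
- manip.boxes_of(name, picture): "extent" ([centre column, centre row, width, height] in pixels, round what is visible of it).
- manip.trace(name, picture): "region" (480x640 bool, what is visible of it) and "extent" ([centre column, centre row, width, height] in pixels, round what is visible of it).
- manip.landmark_of(name, picture): "xy" ([column, row] in pixels: a listed point, or the origin of a listed thing).
The state is a dict: "t": time; "q": joint angles; "joint_velocities": joint speeds; "effort": joint torques, N m; "eef_pos": TCP position; "ee_rot": TCP orientation; "force": force on the tool from outside, world axes, zero at the start; "wrist_torque": the same for the moment, N m; "opening": finger opening in m; "grasp_force": force on a finger pad.
Only numpy, scipy, OpenCV 4.12 (cv2) and the standard library are available. Lean on these libraries where they do the work, as an engineer would, in place of code of your own. Each camera call takes 0.05 s, during which the arm holds its last target. There are 200 camera calls.

## Working session

There is one attempt and no reset: what is moved stays moved. The work goes in short steps, Python scripts to look and compute and a tool call to move; the robot and the scene stay as the last step left them, time stands still between calls to the robot, and variables do not carry over. Pictures are saved under pics/ and viewed, at most 12 in all, crops included, and the job is handed in when it is done.

Besides the shell and the picture viewer there is one more tool, called after "Emit:" as name([rows], argument=value, ...), one row to a line, values as JSON. drive_tool: Moves the arm, as the interface text tells. Its arguments: {"type":"object","properties":{"deltas":{"type":"array"},"newtons":{"type":"number"}},"required":["deltas"]}

```bash
mkdir -p pics; cat > h.py <<'E'
import numpy as np, cv2
from rig import manip
from scipy.spatial.transform import Rotation as R
def pose(s):
    T=np.eye(4); T[:3,:3]=R.from_euler('xyz',s['ee_rot']).as_matrix(); T[:3,3]=s['eef_pos']; return T
def shot(name):
    s=manip.get_state(); c=manip.camera(name)
    c['W']=np.array(c['world_from_camera']) if 'world_from_camera' in c else pose(s)@np.array(c['tool_from_camera'])
    return c
def f(c): return 240/np.tan(np.radians(c['fov_y'])/2)
def at_z(c,uv,z):
    d=c['W'][:3,:3]@np.array([(uv[0]-c['cx'])/f(c),(uv[1]-c['cy'])/f(c),1]); o=c['W'][:3,3]
    return o+d*(z-o[2])/d[2]
def proj(c,p):
    q=np.linalg.inv(c['W'])@np.append(p,1); return np.array([c['cx'],c['cy']])+f(c)*q[:2]/q[2]
def save(c,n,crop=None,k=1):
    im=c['image'][:,:,::-1]
    if crop: x0,y0,x1,y1=crop; im=im[y0:y1,x0:x1]
    cv2.imwrite('pics/'+n,cv2.resize(im,None,fx=k,fy=k,interpolation=cv2.INTER_CUBIC))
E
python3 - <<'E'
from h import *
s=manip.get_state(); print(s)
Z=dict(timer=.012,timer_rim=.046,knob_grip=.077,pointer_tip=.049,tab_mark=.049,top_mark=.046)
ims=[]
for n in ('scene','side'):
    c=shot(n); print(n,c['W'][:3,3].round(3))
    ims.append(c['image'])
    for k,z in Z.items():
        for d in manip.landmark_of(k,c)[:4]: print(k,round(d['score'],2),np.round(d['xy'],1),at_z(c,d['xy'],z).round(4))
    save(c,n+'0.png')
E
```

```text
{'t': 0.0, 'q': array([-1.33817419e+00,  3.26920924e-01, -1.93579826e-01,  1.05202182e+00,
        3.10274232e-05,  1.43660782e+00]), 'joint_velocities': array([ 0.0012335 ,  0.00049118, -0.00153062,  0.00167164, -0.000293  ,
        0.00108709]), 'effort': array([ 6.48632322e-04, -4.43395007e+01,  2.62442493e+01,  1.55475800e-02,
        1.97810728e-06, -5.12349096e-07]), 'eef_pos': array([ 0.19716798, -0.51294947,  0.30311578]), 'ee_rot': array([-3.13988608e+00, -2.61695806e-04,  3.66810386e-01]), 'force': array([-0.47135559, -0.24695558, -0.3352542 ]), 'wrist_torque': array([ 0.03582624,  0.0093579 , -0.03368219]), 'grasp_force': 0.0, 'opening': 0.08585222271095184}
scene [1.218 0.236 0.858]
timer 0.92 [333.5 280.2] [0.5881 0.0348 0.012 ]
timer 0.82 [361.4 206.7] [0.3749 0.0262 0.012 ]
timer 0.8 [244.9 281.8] [ 0.6496 -0.1249  0.012 ]
timer 0.71 [284.3 197.2] [ 0.4043 -0.1439  0.012 ]
timer_rim 0.91 [217.1 278.7] [ 0.6833 -0.1621  0.046 ]
timer_rim 0.85 [342.3 205.3] [ 0.4184 -0.0045  0.046 ]
timer_rim 0.81 [339.9 286.9] [0.6242 0.059  0.046 ]
timer_rim 0.76 [306.6 175.9] [ 0.3568
[... 1109 characters left out ...]
 0.66 [262.3 279.4] [ 0.3949 -0.0318  0.046 ]
knob_grip 0.91 [265.6 317.9] [ 0.3996 -0.1563  0.077 ]
knob_grip 0.89 [348.9 241. ] [0.5845 0.0268 0.077 ]
knob_grip 0.78 [245.8 256.1] [0.3648 0.0095 0.077 ]
knob_grip 0.64 [359.5 261. ] [ 0.5978 -0.0336  0.077 ]
pointer_tip 0.74 [403.  314.3] [ 0.6645 -0.1585  0.049 ]
pointer_tip 0.67 [262.8 276.7] [ 0.3964 -0.0272  0.049 ]
pointer_tip 0.67 [250.2 312.2] [ 0.3685 -0.1171  0.049 ]
pointer_tip 0.55 [369.8 246.1] [0.632  0.0331 0.049 ]
top_mark 0.85 [278.3 319. ] [ 0.4224 -0.1381  0.046 ]
top_mark 0.75 [237.2 274.2] [ 0.343  -0.0109  0.046 ]
top_mark 0.58 [358.9 261.3] [ 0.6019 -0.006   0.046 ]
top_mark 0.57 [373.5 323.4] [ 0.6043 -0.1709  0.046 ]
```

View pics/scene0.png

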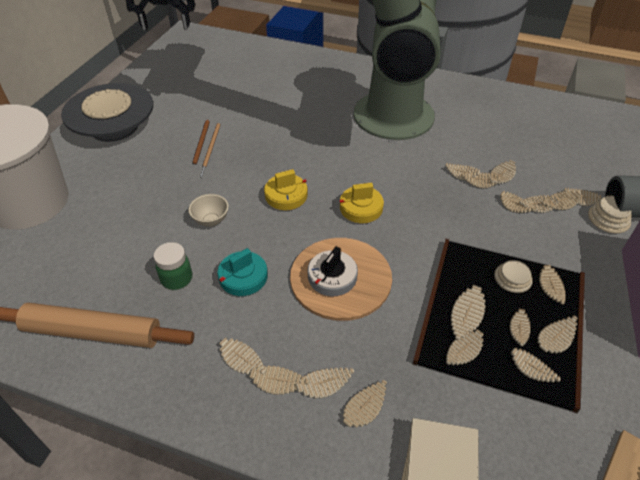

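View pics/side0.png

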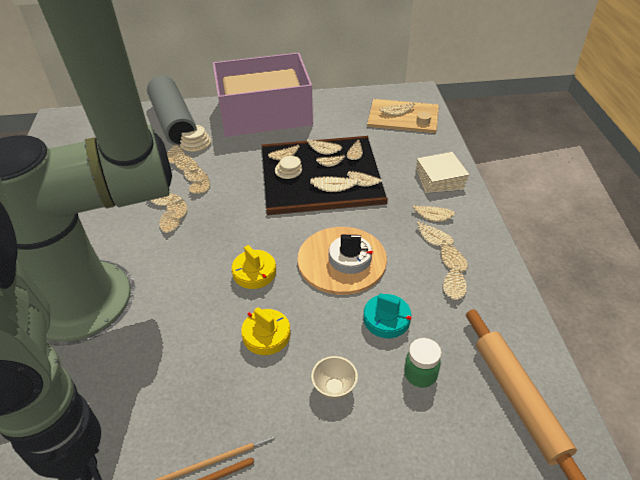

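The timer-shaped things in the scene picture are yellow at (286,190) and (361,203), turquoise at (243,272), and a steel drum with white dial on the wooden bat at (333,270). Only the last fits the description. I'll confirm it with a crop while moving over it.

```bash
python3 - <<'E'
from h import *
c=shot('scene'); save(c,'crop.png',(280,230,400,320),6)
c=manip.camera('wrist'); print(np.round(c['tool_from_camera'],3),c['fov_y'])
E
```

```text
[[-0.    -0.948 -0.32   0.084]
 [ 1.    -0.     0.001 -0.001]
 [-0.001 -0.32   0.948 -0.07 ]
 [ 0.     0.     0.     1.   ]] 65.88947687758336
```

View pics/crop.png

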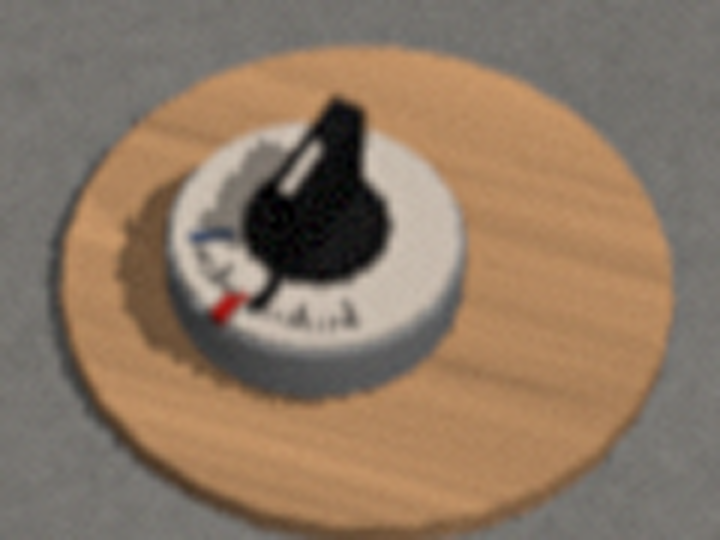

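Emit:
drive_tool([
  [0,0,0.037,0.028,0.04,0,100],
  [0,0,0.037,0.028,0.04,0,100],
  [0,0,0.037,0.028,0.04,0,100],
  [0,0,0.037,0.028,0.04,0,100],
  [0,0,0.037,0.028,0.04,0,100],
  [0,0,0.037,0.028,0.04,0,100],
  [0,0,0.037,0.028,0.04,0,100],
  [0,0,0.037,0.028,0.04,0,100],
  [0,0,0.037,0.028,0.04,0,100],
  [0,0,0.037,0.028,0.04,0,100],
])

```text
t: 1.63
eef_pos: [0.4221, -0.1917, 0.3042]
ee_rot: [3.141, 0.0, 1.535]
force: [1.0, -0.7, 0.0]
opening: 0.0851
grasp_force: 0.0
```

The crop confirms it: white dial, blue mark at crop (205,237), red tab at (228,305), and the pointer at (262,300), just short of the tab.

Emit:
drive_tool([
  [0,0,0.039,0.023,0.0314,0,100],
  [0,0,0.039,0.023,0.0314,0,100],
  [0,0,0.039,0.023,0.0314,0,100],
  [0,0,0.039,0.023,0.0314,0,100],
  [0,0,0.039,0.023,0.0314,0,100],
  [0,0,0.039,0.023,0.0314,0,100],
  [0,0,0.039,0.023,0.0314,0,100],
  [0,0,0.039,0.023,0.0314,0,100],
  [0,0,0.039,0.023,0.0314,0,100],
  [0,0,0,0,0,0,100],
])

```text
t: 2.47
eef_pos: [0.5893, 0.0366, 0.3036]
ee_rot: [3.139, 0.001, 2.64]
force: [-0.3, -0.7, 0.4]
opening: 0.0855
grasp_force: 0.0
```

```bash
cat > look.py <<'E'
from h import *
import sys
Z=dict(timer=.012,timer_rim=.046,knob_grip=.077,pointer_tip=.049,tab_mark=.049,top_mark=.046)
def look(png,crop=None,k=1,cam='wrist'):
    c=shot(cam); s=manip.get_state(); print(s['t'],s['eef_pos'],s['ee_rot'],s['q'].round(3))
    for n,z in Z.items():
        for d in manip.landmark_of(n,c)[:2]: print(n,round(d['score'],2),np.round(d['xy'],1),at_z(c,d['xy'],z).round(4))
    save(c,png,crop,k); return c
E
python3 -c "
from look import *
look('w1.png')"
```

```text
2.5167 [0.58792027 0.03477883 0.30343596] [3.14131131e+00 1.15163893e-04 2.63537312e+00] [-0.066  0.399 -0.087  1.085  0.     0.44 ]
timer 0.76 [203.4 309. ] [ 0.6339 -0.1302  0.012 ]
timer 0.63 [306.9 201.4] [0.5836 0.0284 0.012 ]
timer_rim 0.96 [358.2 230.8] [0.6244 0.061  0.046 ]
timer_rim 0.9 [147.6  40.6] [ 0.4044 -0.0139  0.046 ]
knob_grip 0.65 [311.9 221.2] [0.5884 0.0326 0.077 ]
pointer_tip 0.75 [23.8 69. ] [ 0.3743 -0.112   0.049 ]
pointer_tip 0.72 [323.6 249.9] [0.6246 0.0245 0.049 ]
tab_mark 0.69 [26.7 66.1] [ 0.3738 -0.1085  0.049 ]
tab_mark 0.6 [314.3 249.3] [0.6199 0.0172 0.049 ]
top_mark 0.85 [160.1 317.9] [ 0.6104 -0.1544  0.046 ]
top_mark 0.72 [287.3 243.1] [ 0.6033 -0.0025  0.046 ]
```

View pics/w1.png

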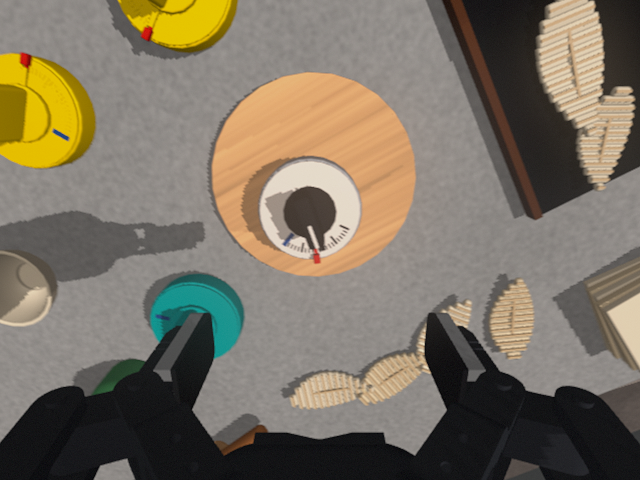

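The wrist picture shows the timer on the bat with its dial centre near (310,209). The pointer and red tab are near (318,253), and the blue mark is at (288,241). I'll go lower with the tool yaw near the wing for a closer look.

Emit:
drive_tool([
  [0,0,0.03,0,0,-0.035,100],
  [0,0,0.03,0,0,-0.035,100],
  [0,0,0.03,0,0,-0.035,100],
  [0,0,0,0,0,0,100],
  [0,0,0,0,0,0,100],
])

```text
t: 3.23
eef_pos: [0.5856, 0.032, 0.2192]
ee_rot: [-3.141, -0.003, 2.911]
force: [0.1, -0.0, 1.3]
opening: 0.0854
grasp_force: 0.0
```

```bash
python3 -c "
from look import *
c=look('w2.png',(200,120,440,300),3)
im=c['image'].astype(int); print(c['W'][:3,3])
def cen(m,n):
    k,l,st,ce=cv2.connectedComponentsWithStats(m.astype(np.uint8))
    for i in range(1,k):
        if st[i,4]>15 and 200<ce[i,0]<440 and 120<ce[i,1]<320: print(n,st[i],ce[i].round(1))
cen((im[...,0]>130)&(im[...,1]<70)&(im[...,2]<70),'red')
cen((im[...,2]>90)&(im[...,0]<70),'blue')
cen((im.min(2)>150)&(im.max(2)-im.min(2)<30),'white')
cen(im.max(2)<45,'black')
"
```

```text
3.2833 [0.58689958 0.03204909 0.22075891] [-3.14158119e+00  2.95264324e-05  2.91125934e+00] [-0.071  0.46  -0.213  0.898 -0.     0.159]
timer 0.84 [145. 320.] [ 0.6321 -0.1299  0.012 ]
timer 0.72 [ 4.7 18.9] [ 0.3995 -0.1359  0.012 ]
timer_rim 0.87 [366.3 282.4] [0.6243 0.059  0.046 ]
timer_rim 0.77 [119.9 386.5] [ 0.6688 -0.1496  0.046 ]
knob_grip 0.8 [320.4 258.6] [0.5872 0.0337 0.077 ]
knob_grip 0.76 [108.4 365.6] [ 0.6302 -0.1248  0.077 ]
pointer_tip 0.83 [118.2 381.2] [ 0.6617 -0.1464  0.049 ]
tab_mark 0.58 [309.  295.7] [0.6237 0.0168 0.049 ]
top_mark 0.85 [15.7 55.9] [ 0.4318 -0.116   0.046 ]
top_mark 0.78 [ 84.8 318.1] [ 0.605  -0.1507  0.046 ]
[0.50708477 0.05191102 0.28941972]
red [305 299   9  11  74] [308.9 304.3]
blue [272 270  12   7  31] [276.9 272.9]
white [ 265  177  119  103 3016] [339.9 211.2]
white [254 256   7  16  18] [256.4 263.4]
white [263 258   8   9  16] [266.4 262.2]
white [270 269   9  13  22] [272.9 275.6]
white [261 273  14  15  30] [267.1 279.1]
white [300 291   6   8  16] [302.6 294.4]
white [321 296  11   7  17] [326.6 299.5]
```

View pics/w2.png

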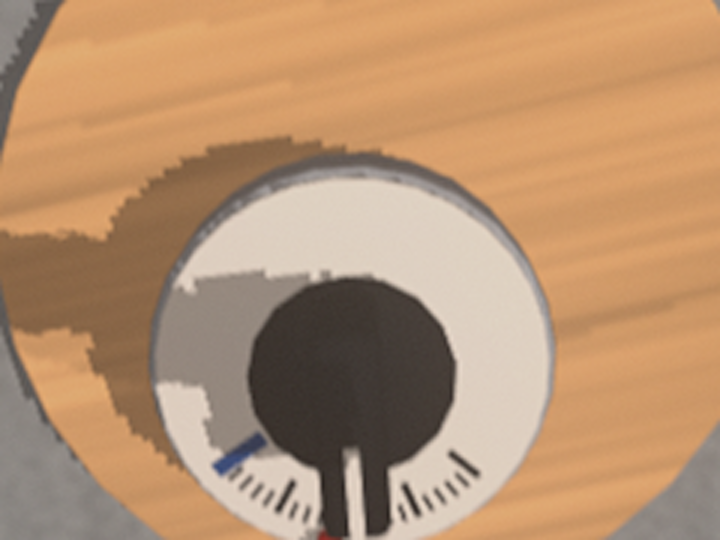

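This crop shows the dial with the blue mark at crop (240,453). The ticks are 15 min at (287,495), 5 at (413,500) and 0 at (463,462). The red tab is at about (327,540) and the wing's white line runs from (350,450) downward. Now I'll compute azimuths.

```bash
python3 -c "
from look import *
from scipy.optimize import least_squares
c=shot('wrist'); im=c['image']
F=lambda p:(200+(p[0]+.5)/3-.5,120+(p[1]+.5)/3-.5)
rim=[at_z(c,F(p),.046)[:2] for p in [(152,360),(552,370),(182,285),(350,177),(200,460),(490,240),(520,450)]]
s=least_squares(lambda x:[np.hypot(*(r-x[:2]))-x[2] for r in rim],[.587,.033,.048]); C=s.x; print('dial',C,s.fun.round(4))
az=lambda p,z:np.arctan2(*(at_z(c,p,z)[:2]-C[:2])[::-1])
for n,p,m in [('blue',F((240,453)),20),('15',F((287,495)),15),('5',F((413,500)),5),('0',F((463,462)),0)]:
    a=az(p,.046); print(n,a,a+.09*m)
for p in [(308.9,304.3),(309,296)]: print('tab',az(p,.05), at_z(c,p,.05))
save(c,'w3.png',(270,230,370,320),7)
for z in (.088,):
    for p in [(350,450),(355,530)]: print(at_z(c,F(p),z),)
# scene view of pointer/tab
d=shot('scene'); save(d,'s3.png',(300,240,370,300),10)
for r,z in ((.038,.049),):
    for a in (0.65,-.1,-.2,-.3,-.4,-.5): 
        q=[C[0]+r*np.cos(a),C[1]+r*np.sin(a),z]; print(a,(proj(d,q)-[300,240])*10)
"
```

```text
dial [0.59089462 0.03205177 0.04485801] [ 0.0022  0.0014 -0.0007  0.0002 -0.0015 -0.0013 -0.0003]
blue -1.1435707607917416 0.6564292392082582
15 -0.6971553007543919 0.652844699245608
5 0.17925340200049275 0.6292534020004927
0 0.6170285468499787 0.6170285468499787
tab -0.3657735336455461 [0.63412992 0.01549227 0.05      ]
tab -0.385895212326444 [0.62759636 0.01714115 0.05      ]
[0.5928851  0.03100519 0.088     ]
[0.6102945  0.02797304 0.088     ]
0.65 [384.31687014 440.81913474]
-0.1 [233.57645959 432.43771809]
-0.2 [215.45365565 424.67873725]
-0.3 [198.44178738 415.54659162]
-0.4 [182.71660784 405.14371778]
-0.5 [168.43798214 393.58586189]
```

View pics/w3.png

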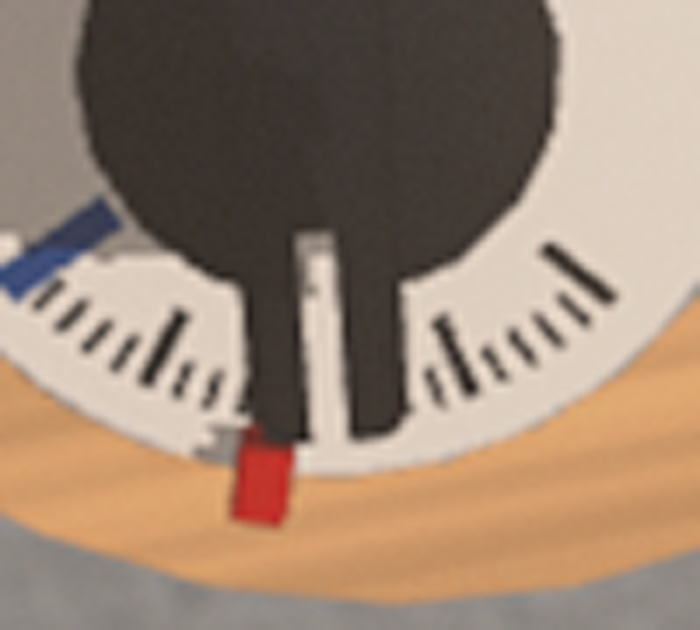

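View pics/s3.png

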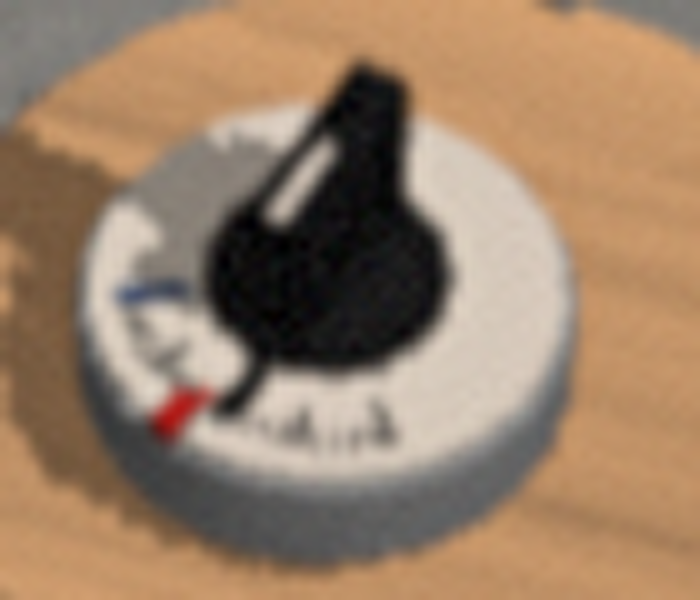

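The wrist crop shows the tab's axis at about (263,480), just past the 12-minute tick on the 11 side, with the wing line at (325,350). The scene crop shows the pointer tip at (228,412), one to two minutes short of the tab at (205,393). Next is a circle fit of the dial to get the axis.

```bash
python3 -c "
from look import *
from scipy.optimize import least_squares
for cam in ('wrist','scene'):
    c=shot(cam); im=c['image'].astype(float); sat=cv2.GaussianBlur(im[...,0]-im[...,2],(0,0),.7); g=cv2.GaussianBlur(im.mean(2),(0,0),.7)
    pts=[]
    C0=np.array([.5885,.0325])
    for a in np.radians(np.arange(0,360,5)):
        rs=np.arange(.038,.056,.0004); P=[proj(c,[C0[0]+r*np.cos(a),C0[1]+r*np.sin(a),.046]) for r in rs]
        v=np.array([cv2.getRectSubPix(g.astype(np.float32),(1,1),tuple(map(float,p)))[0,0] for p in P])
        d=np.diff(v[::1]); d=np.convolve(d,np.ones(3),'same'); i=d[1:-1].argmin()+1
        if d[i]<-12: pts.append([C0[0]+rs[i]*np.cos(a),C0[1]+rs[i]*np.sin(a)])
    pts=np.array(pts)
    s=least_squares(lambda x:np.hypot(*(pts-x[:2]).T)-x[2],[*C0,.047],loss='soft_l1',f_scale=.0007)
    r=np.hypot(*(pts-s.x[:2]).T)-s.x[2]; print(cam,len(pts),s.x.round(4),np.median(abs(r)))
"
```

```text
wrist 70 [0.5873 0.0311 0.0452] 0.00017704192558490317
scene 47 [0.5875 0.0314 0.0452] 0.0003532567305386952
```

Emit:
drive_tool([
  [0,0,0.025,0.0006,-0.001,-0.0275,100],
  [0,0,0,0,0,-0.0275,100],
  [0,0,0,0,0,-0.0275,100],
  [0,0,0,0,0,-0.0275,100],
  [0,0,0,0,0,0,60],
  [0,0,0,0,0,0,60],
], newtons=60)

```text
t: 4.28
eef_pos: [0.5864, 0.032, 0.1311]
ee_rot: [-3.141, -0.003, 2.993]
force: [0.4, 0.7, 0.1]
opening: 0.0641
grasp_force: 0.0
```

```bash
python3 -c "
from look import *
s=manip.get_state(); print(s['eef_pos'],s['ee_rot'],s['force'],s['opening'])
c=shot('wrist'); save(c,'w4.png')
C=np.array([.5874,.0312])
d=shot('scene')
T=np.array([.5874,.0312])
F=lambda p:(300+(p[0]+.5)/10-.5,240+(p[1]+.5)/10-.5)
for n,p,z in [('tip',(228,412),.049),('tabin',(205,392),.050),('tabmid',(183,412),.050),('blue',(150,292),.046),('15?',(180,363),.046)]:
    q=at_z(d,F(p),z)[:2]-C; print(n,np.arctan2(q[1],q[0]).round(3),np.hypot(*q).round(4))
"
```

```text
[0.58638851 0.0319625  0.13106605] [-3.14137204e+00 -2.99412674e-03  2.99315888e+00] [0.38676055 0.67911101 0.07167965] 0.06410636935859138
tip -0.18 0.0371
tabin -0.337 0.0363
tabmid -0.342 0.0425
blue -1.196 0.0333
15? -0.644 0.033
```

Emit:
drive_tool([
  [0,0,0,0,0,0,0],
  [0,0,0,0,0,0,0],
  [0,0,0,0,0,0,0],
  [0,0,0,0,0,0,0],
  [0,0,0,0,0,0,0],
  [0,0,0,0,0,0,0],
  [0,0,0,0,0,0,0],
], newtons=60)

```text
t: 4.97
eef_pos: [0.588, 0.0313, 0.1328]
ee_rot: [-3.141, 0.002, 2.993]
force: [-0.4, -3.9, 6.2]
opening: 0.0132
grasp_force: 63.5
```

Emit:
drive_tool([
  [0,0,0,0,0,-0.001,0],
  [0,0,0,0,0,0,0],
  [0,0,0,0,0,0,0],
], newtons=60)

```text
t: 5.22
eef_pos: [0.588, 0.0312, 0.1327]
ee_rot: [-3.141, 0.002, 2.993]
force: [-2.0, -3.3, 10.3]
opening: 0.013
grasp_force: 64.4
```

Emit:
drive_tool([
  [0,0,0,-0.0004,-0.0008,-0.001,0],
  [0,0,0,0,0,0,0],
  [0,0,0,0,0,0,0],
], newtons=60)

```text
t: 5.47
eef_pos: [0.5879, 0.0311, 0.1327]
ee_rot: [3.141, 0.003, 2.993]
force: [-2.5, -2.7, 15.6]
opening: 0.0131
grasp_force: 65.0
```

Emit:
drive_tool([
  [0,0,-0.01,0,0,0,0],
  [0,0,-0.015,0,0,0,0],
  [0,0,-0.015,0,0,0,0],
])

```text
t: 5.72
eef_pos: [0.5879, 0.0309, 0.1327]
ee_rot: [3.142, 0.003, 2.866]
force: [-3.6, -2.4, 16.6]
opening: 0.0129
grasp_force: 65.0
```

Emit:
drive_tool([
  [0,0,-0.02,-0.0005,0,0,0],
  [0,0,-0.02,0,-0.0003,0,0],
  [0,0,-0.02,0,0,0,0],
  [0,0,-0.02,0,0,0,0],
  [0,0,-0.02,0,0,0,0],
  [0,0,-0.02,0,0,0,0],
])

```text
t: 6.22
eef_pos: [0.5877, 0.0304, 0.1327]
ee_rot: [3.141, 0.003, 2.488]
force: [-3.4, -3.3, 16.2]
opening: 0.0133
grasp_force: 64.9
```

```bash
cat > st.py <<'E'
from look import *
s=manip.get_state(); print(s['t'],s['eef_pos'].round(4),s['ee_rot'].round(3),s['force'].round(1),s['wrist_torque'].round(3),s['q'].round(2))
c=shot('scene')
for n in ('timer_rim','pointer_tip','tab_mark','top_mark'):
    for d in manip.landmark_of(n,c):
        q=at_z(c,d['xy'],Z[n])[:2]-[.5874,.0312]
        if np.hypot(*q)<.06: print(n,round(d['score'],2),'az',np.arctan2(q[1],q[0]).round(3),np.hypot(*q).round(4))
E
python3 st.py
```

```text
6.2167 [0.5877 0.0304 0.1327] [3.141e+00 3.000e-03 2.488e+00] [-3.4 -3.3 16.2] [-0.558  0.648  0.186] [-0.07  0.56 -0.31  0.7  -0.    0.58]
timer_rim 0.87 az 0.692 0.0397
pointer_tip 0.85 az -0.53 0.0362
tab_mark 0.45 az -0.357 0.0378
top_mark 0.68 az -1.319 0.0353
```

Emit:
drive_tool([
  [0,0,-0.02,-0.0006,-0.0004,0,0],
  [0,0,-0.02,0,0,0,0],
  [0,0,-0.02,0,0,0,0],
  [0,0,-0.02,0,0,0,0],
  [0,0,-0.02,0,0,0,0],
  [0,0,-0.02,0,0,0,0],
  [0,0,-0.02,0,0,0,0],
])

```text
t: 7.05
eef_pos: [0.5872, 0.03, 0.1326]
ee_rot: [3.14, 0.003, 2.048]
force: [-3.3, -3.3, 17.1]
opening: 0.0128
grasp_force: 64.9
```

Emit:
drive_tool([
  [0,0,-0.02,0,0,0,0],
  [0,0,-0.02,0,0,0,0],
  [0,0,-0.015,0,0,0,0],
  [0,0,0,0,0,0,0],
])

```text
t: 7.38
eef_pos: [0.587, 0.0299, 0.1327]
ee_rot: [3.14, 0.003, 1.876]
force: [-4.3, -4.1, 15.8]
opening: 0.0126
grasp_force: 65.1
```

```bash
python3 st.py; python3 -c "
from look import *
save(shot('scene'),'s5.png',(300,240,370,300),10)"
```

```text
7.3833 [0.587  0.0299 0.1327] [3.140e+00 3.000e-03 1.876e+00] [-4.3 -4.1 15.8] [-0.763  0.725 -0.102] [-0.07  0.56 -0.31  0.7  -0.    1.19]
timer_rim 0.93 az 0.586 0.038
pointer_tip 0.76 az -1.305 0.032
tab_mark 0.53 az -0.28 0.0348
top_mark 0.59 az -1.261 0.0304
```

View pics/s5.png

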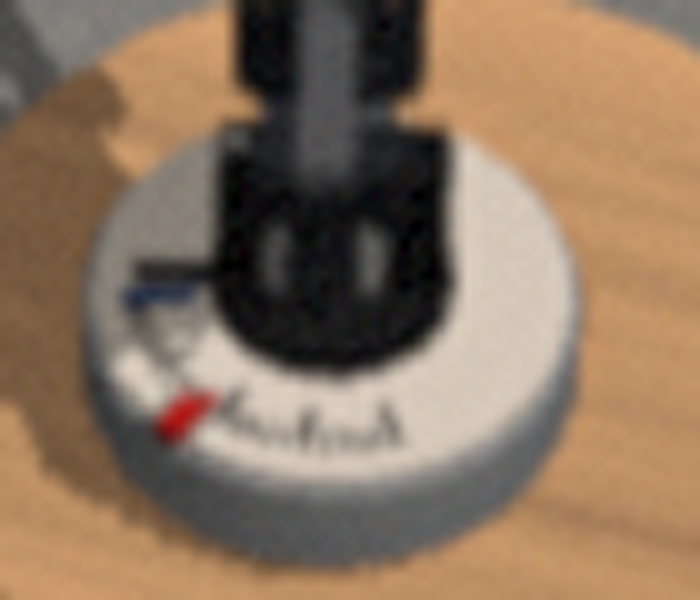

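The pointer, at crop (175,270), is past the blue bar at (160,295). I'll add a small margin and then turn back.

Emit:
drive_tool([
  [0,0,-0.01,0,0,0,0],
  [0,0,-0.008,0,0,0,0],
  [0,0,0,0,0,0,0],
])

```text
t: 7.93
eef_pos: [0.587, 0.0298, 0.1327]
ee_rot: [3.14, 0.003, 1.82]
force: [-4.7, -2.9, 16.0]
opening: 0.013
grasp_force: 65.0
```

```bash
python3 st.py
```

```text
7.9333 [0.587  0.0298 0.1327] [3.14e+00 3.00e-03 1.82e+00] [-4.7 -2.9 16. ] [-0.765  0.806 -0.035] [-0.07  0.56 -0.31  0.7  -0.    1.25]
timer_rim 0.73 az 0.738 0.0447
pointer_tip 0.65 az -1.312 0.0349
tab_mark 0.46 az -0.3 0.0388
top_mark 0.73 az -1.152 0.0316
```

Emit:
drive_tool([
  [0,0,0.01,0,0,0,0],
  [0,0,0.02,0,0,0,0],
  [0,0,0.02,0,0,0,0],
  [0,0,0.02,0,0,0,0],
  [0,0,0.02,0,0,0,0],
  [0,0,0.02,0,0,0,0],
  [0,0,0.02,0,0,0,0],
])

```text
t: 8.77
eef_pos: [0.5874, 0.0301, 0.1327]
ee_rot: [3.14, 0.003, 2.232]
force: [-3.2, -2.4, 14.3]
opening: 0.0131
grasp_force: 64.9
```

Emit:
drive_tool([
  [0,0,0.02,0,0,-0.0003,0],
  [0,0,0.02,0,0,0,0],
  [0,0,0.02,0,0,0,0],
  [0,0,0.02,0,0,0,0],
  [0,0,0.02,0,0,0,0],
  [0,0,0.02,0,0,0,0],
  [0,0,0.02,0,0,0,0],
  [0,0,0.02,0,0,0,0],
  [0,0,0.01,0,0,0,0],
  [0,0,0,0,0,0,0],
])

```text
t: 9.6
eef_pos: [0.5877, 0.0307, 0.1327]
ee_rot: [3.14, 0.004, 2.765]
force: [-2.2, -1.0, 16.5]
opening: 0.0129
grasp_force: 64.9
```

```bash
python3 st.py; python3 -c "
from look import *
save(shot('scene'),'s6.png',(300,240,370,300),10)"
```

```text
9.6 [0.5877 0.0307 0.1327] [3.14  0.004 2.765] [-2.2 -1.  16.5] [-0.081  0.439  0.08 ] [-0.07  0.56 -0.31  0.7   0.    0.3 ]
timer_rim 0.68 az 0.602 0.0453
pointer_tip 0.6 az -0.36 0.0348
tab_mark 0.49 az -0.428 0.0318
top_mark 0.86 az -1.317 0.0332
```

View pics/s6.png

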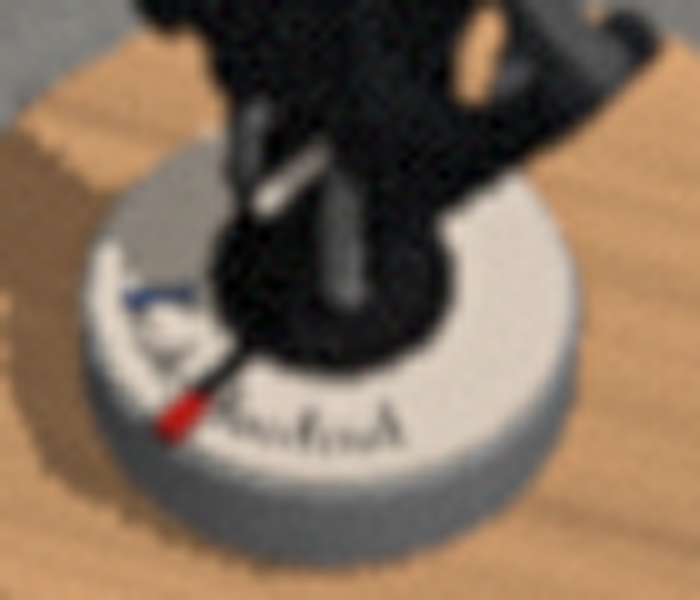

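The crop shows the pointer, (250,350) to (205,388), nearly in line with the tab at (185,418), but a touch clockwise of it by about 0.04 rad. That matches my computed 2.82 yaw, so I'll finish with a small nudge.

Emit:
drive_tool([
  [0,0,0.007,0,0,0,0],
  [0,0,0.006,0,0,0,0],
  [0,0,0,0,0,0,0],
  [0,0,0,0,0,0,0],
])

```text
t: 10.23
eef_pos: [0.5877, 0.0308, 0.1327]
ee_rot: [3.14, 0.004, 2.805]
force: [-2.7, -1.0, 15.6]
opening: 0.0135
grasp_force: 64.9
```

```bash
python3 st.py; python3 -c "
from look import *
save(shot('scene'),'s7.png',(310,260,350,290),15)"
```

```text
10.2333 [0.5877 0.0308 0.1327] [3.14  0.004 2.805] [-2.7 -1.  15.6] [-0.07   0.467  0.007] [-0.07  0.56 -0.31  0.7   0.    0.26]
timer_rim 0.82 az 0.725 0.0442
pointer_tip 0.91 az -0.245 0.0359
pointer_tip 0.72 az -0.427 0.0308
tab_mark 0.39 az -0.408 0.0374
top_mark 0.83 az -1.396 0.028
```

View pics/s7.png

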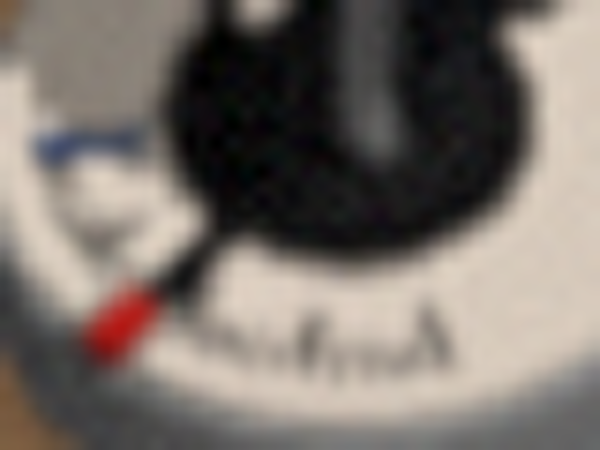

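Pointer and tab look nearly in line. I'll let go, rise, and check with a clear view.

Emit:
drive_tool([
  [0,0,0,0,0,0.0012,0],
  [0,0,0,0,0,0.0012,0],
  [0,0,0,0,0,0,0],
  [0,0,0,0,0,0,60],
  [0,0,0,0,0,0,90],
  [0,0,0,0,0,0,100],
  [0,0,0,0,0,0,100],
  [0,0,0,0,0,0,100],
])

```text
t: 11.2
eef_pos: [0.5856, 0.0308, 0.1314]
ee_rot: [-3.141, -0.001, 2.805]
force: [-0.6, 0.1, -0.5]
opening: 0.0725
grasp_force: 0.0
```

Emit:
drive_tool([
  [0,0,0,0,0,0.01,100],
  [0,0,0,0,0,0.04,100],
  [0,0,0,0,0,0.05,100],
  [0,0,0,0,0,0.05,100],
  [0,0,0,0,0,0.02,100],
])

```text
t: 11.62
eef_pos: [0.588, 0.0306, 0.2742]
ee_rot: [3.14, 0.007, 2.805]
force: [1.2, 0.4, 0.6]
opening: 0.0853
grasp_force: 0.0
```

Emit:
drive_tool([
  [0,0,0,0.04,-0.015,0,100],
  [0,0,0,0.04,-0.015,0,100],
  [0,0,0,0.045,-0.015,0,100],
  [0,0,0,0,0,0,100],
  [0,0,0,0,0,0,100],
])

```text
t: 12.03
eef_pos: [0.6872, -0.0062, 0.2668]
ee_rot: [-3.141, -0.001, 2.804]
force: [-1.1, 0.4, 0.5]
opening: 0.0851
grasp_force: 0.0
```

```bash
python3 -c "
from look import *
s=manip.get_state();print(s['t'],s['eef_pos'],s['ee_rot'])
c=shot('wrist'); u,v=map(int,proj(c,[.612,.028,.049])); print(u,v,c['W'][:3,3])
x0=max(0,min(u-50,540));y0=max(0,min(v-40,400)); print(x0,y0); save(c,'w8.png',(x0,y0,x0+100,y0+80),7)
for n in ('pointer_tip','tab_mark','top_mark','timer_rim'):
  for d in manip.landmark_of(n,c)[:3]: print(n,round(d['score'],2),np.round(d['xy'],1),at_z(c,d['xy'],Z[n]).round(4))
"
```

```text
12.0333 [ 0.68715915 -0.00616859  0.26679078] [-3.14140361e+00 -1.09784685e-03  2.80353925e+00]
327 115 [0.61092887 0.02220832 0.33687228]
277 75
pointer_tip 0.94 [323.8 135.2] [0.6244 0.021  0.049 ]
pointer_tip 0.77 [149.  259.1] [ 0.67   -0.1492  0.049 ]
tab_mark 0.63 [148.8 256.4] [ 0.6678 -0.1482  0.049 ]
tab_mark 0.48 [321.3 135.6] [0.6241 0.0191 0.049 ]
tab_mark 0.24 [373.7 116.9] [0.6243 0.0599 0.049 ]
top_mark 0.88 [112.5 195.3] [ 0.6122 -0.1528  0.046 ]
top_mark 0.71 [284.5 119. ] [ 0.6038 -0.0029  0.046 ]
timer_rim 0.95 [148.5 265.4] [ 0.6756 -0.154   0.046 ]
timer_rim 0.57 [374.  116.9] [0.6246 0.0605 0.046 ]
```

View pics/w8.png

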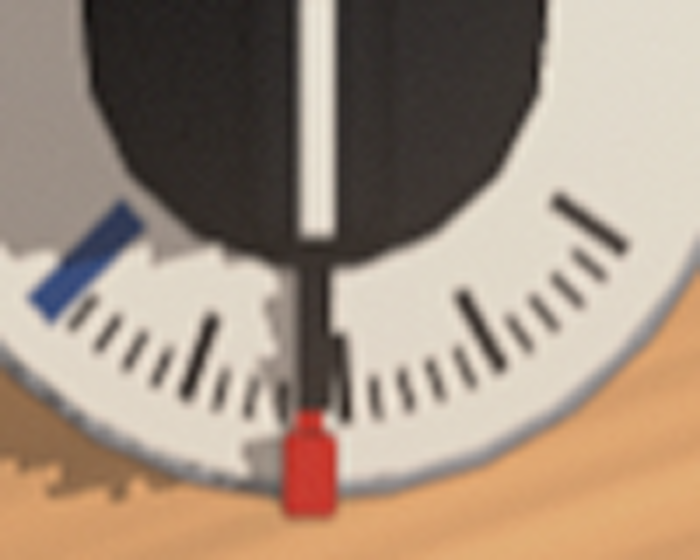

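The pointer, at crop (315,340), runs straight into the red tab's inner point at (311,420), well within one minute mark. The robot is clear of everything.

```bash
python3 -c "
from rig import manip
print(manip.hand_in())"
```

```text
the job is handed in; nothing more can be done
None
```

The job is handed in: I wound the timer past the blue mark and turned it back so the pointer stands at the red tab, well within one minute mark. I pressed at about 14–17 N while turning, then let go. The timer appears to have shifted about 1 mm on the bat, probably when the fingers closed on the knob.

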